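# Swap varnishing trays in the woodturner's shop

## Robot

A 6-joint arm with a two-finger parallel gripper is mounted at the origin on the work surface. World frame = base frame: x ahead of the robot, y to its left, z up, the work surface at z = 0. Lengths are in mm, angles in rad, forces in N, time in s.
With the tool pointing down it reaches from about 300 to 775 mm from the base axis. Payload 14.6 kg.
Tool frame: the origin (TCP) lies midway between the tips of the shut fingers; the grasp point (between the pads) lies behind it (manip.grip_depth is the z of the grasp point in the tool frame, in mm); z points along the fingers, y is the line along which they close (so a half turn about z gives the same grasp; the last joint's range is limited). The gripper opens to 94 mm and grips with 3 to 60 N. Pads are 16 mm wide; open, the fingers measure 119 mm over their backs; the gripper's body (75 mm by 177 mm) begins 78 mm behind the grasp point.
Start: joints at [-1.269, 0.3, 1.521, -0, 1.321, -0.067], TCP at [198.265, -513.011, 205.446] pointing down, gripper open.
Joint ranges: [-3.03, 3.03], [-0.79, 2.21], [0.23, 2.52], [-1.04, 4.18], [0, 3.07], [-2.55, 2.55]. Speed limits (rad/s): [2.22, 2.22, 2.57, 3.14, 3.14, 3.14].

## Interface

Orientations are given as [roll, pitch, yaw] about the fixed x, y, z axes, in that order (R = Rz(yaw) Ry(pitch) Rx(roll)).
In Python, from cell import manip, camrig, readout, sign_off gives the robot as it stands (manip), with the cameras (camrig), the readings (readout) and the job as plain functions.
- The arm moves only by the shell command python3 nudge.py 'ROWS' [OPENING] [FORCE]. ROWS is a JSON object whose key "ticks" holds a list of rows, 1 to 5 of them, each of 6 numbers: dx, dy, dz in a scale on which 1.0 is 80 cm, then a rotation vector rx, ry, rz in fractions of the full range, 1 being pi rad; each row is the pose to reach, as a shift and turn from the pose commanded when the command began, along the tool's axes at that moment; what a row does not reach only later rows make up. A row lasts 1/10 s, in which the tool goes at most 50 mm and 0.15 rad, less where a joint would pass 70% of its speed; a pose out of reach is approached as far as the arm can. OPENING is the finger opening in mm, set as the command begins (- or left out keeps the last). The fingers move at their own pace and stop on an object; FORCE is the grip in N (left out, the last holds). Time passes only in rows, so rows that do not move let the fingers close. It prints the time, the measured TCP pose, the force, the opening and the grip force at its end. No shift or turn number may pass 1 either way. Input that does not fit is refused with a message, and nothing moves.
- readout.read_state(): the state, without advancing time (a new reading comes with each control period).
- camrig.camera(name): name is "scene" or "top" or "wrist"; returns (picture, depth): 420x560x3 uint8, red, green, blue; 420x560 float32, mm along the optical axis (not along the pixel's ray), 0 where there is no reading.
- camrig.camera_info(name): a dict with "K" (3x3 intrinsics, pixels), "dist" ([k1, k2, p1, p2, k3] as OpenCV has them; the pictures are not rectified), "rvec" (rotation vector, rad) and "tvec" (3), from world to camera coordinates, as OpenCV has them; the wrist camera has in their place "mount" (4x4, takes a point from camera to tool coordinates, whose origin is the TCP and whose axes are the flange's). Camera axes: x right, y down, z forward; pixel columns grow to the right and rows downward; lengths in mm; the calibration is good to about 2 mm. A picture is of the moment at which its call begins: read the wrist's pose just before it. camera_info takes no time and is no camera call.
- sign_off(): hands the job in; it is judged then, once.
The state is a dict: "clock": time; "joints": joint angles; "qd": joint speeds; "effort": joint torques, N m; "eef_pos": TCP position; "eef_rot": TCP orientation; "wrist_force": force on the tool from outside, world axes, zero at the start; "moment": the same for the moment, N m; "finger_gap": finger opening in mm; "finger_force": force on a finger pad.
Only numpy, scipy, OpenCV 4.12 (cv2) and the standard library are available. Lean on these libraries where they do the work, as an engineer would, in place of code of your own. Each camera call takes 0.05 s, during which the arm holds its last target. There are 200 camera calls.

## Task

Only one tray of freshly varnished turnings may stand out in the dust: first push the open tray of rings fully home under its clear cover, then hook a fingertip behind the front lip of the tray with the two round-headed figures and draw it out along its rails to its stop. Use the fingertips only: do not pinch a lip or pick anything up. Do not touch or topple the wet pieces, and leave the tray with the dish and the other things on the bench where they are.

Things in the scene. Friction and masses are not known exactly. Their poses are not given: they have to be found in the camera images.
- box_figures: Fixed wooden box whose tray holds two figures. Origin: its centre, on the table; its -x points out of the front, roughly to the robot; z up. Base 136 mm wide, x=-130 to 85 mm, side rails 22 mm high. A clear dust cover on wooden posts spans x=-45 to 85 mm, top at z=75 mm; all is open above in front of it.
- tray_figures (a joint): How far the figures tray is out along the box's -x, m: 0 fully home, 0.115 against its stop; starts (nearly) home. Sliding friction 2.5 N plus 12 N per m/s, no spring: stays where left. Light wood, 108 mm wide, floor top z=22 mm, side walls to z=34 mm. At value q the bay with the two figures spans x=-47 to 65 mm minus q in the box frame.
- lip_figures (a point): Back half of the figures tray's front lip (upright 10 mm board, 108 mm wide, z=14 to 58 mm). Origin: middle of its rear face, lower edge: x=-115 mm minus q in the box frame. Axes as the box. Behind it (+x) an empty finger pocket 62 mm long, 96 mm wide, 36 mm deep below the lip's top, then a 6 mm partition (top z=38 mm).
- face_figures (a point): Front half of the same lip. Origin: middle of its outer front face, lower edge: x=-125 mm minus q in the box frame, z=14 mm. Axes as the box.
- figure0: round-headed turned figure (like a chess pawn), dark wood, 28 mm across, 40 mm tall, freshly varnished, loose in the bay of the figures tray. Origin: centre of its underside.
- figure1: round-headed turned figure (like a chess pawn), dark wood, 28 mm across, 40 mm tall, freshly varnished, loose in the bay of the figures tray. Origin: centre of its underside.
- box_rings: Fixed wooden box whose tray holds two rings. Origin: its centre, on the table; its -x points out of the front, roughly to the robot; z up. Base 136 mm wide, x=-130 to 85 mm, side rails 22 mm high. A clear dust cover on wooden posts spans x=-45 to 85 mm, top at z=75 mm; all is open above in front of it.
- tray_rings (a joint): How far the rings tray is out along the box's -x, m: 0 fully home, 0.115 against its stop; starts well out, 70 to 105 mm. Sliding friction 2.5 N plus 12 N per m/s, no spring: stays where left. Light wood, 108 mm wide, floor top z=22 mm, side walls to z=34 mm. At value q the bay with the two rings spans x=-47 to 65 mm minus q in the box frame.
- lip_rings (a point): Back half of the rings tray's front lip (upright 10 mm board, 108 mm wide, z=14 to 58 mm). Origin: middle of its rear face, lower edge: x=-115 mm minus q in the box frame. Axes as the box. Behind it (+x) an empty finger pocket 62 mm long, 96 mm wide, 36 mm deep below the lip's top, then a 6 mm partition (top z=38 mm).
- face_rings (a point): Front half of the same lip. Origin: middle of its outer front face, lower edge: x=-125 mm minus q in the box frame, z=14 mm. Axes as the box.
- ring0: turned ring standing with its hole upward, dark wood, 40 mm outside, 28 mm inside, 28 mm tall, freshly varnished, loose in the bay of the rings tray. Origin: centre of its underside.
- ring1: turned ring standing with its hole upward, dark wood, 40 mm outside, 28 mm inside, 28 mm tall, freshly varnished, loose in the bay of the rings tray. Origin: centre of its underside.
- box_dish: Fixed wooden box whose tray holds one dish. Origin: its centre, on the table; its -x points out of the front, roughly to the robot; z up. Base 136 mm wide, x=-130 to 85 mm, side rails 22 mm high. A clear dust cover on wooden posts spans x=-45 to 85 mm, top at z=75 mm; all is open above in front of it.
- tray_dish (a joint): How far the dish tray is out along the box's -x, m: 0 fully home, 0.115 against its stop; starts (nearly) home. Sliding friction 2.5 N plus 12 N per m/s, no spring: stays where left. Light wood, 108 mm wide, floor top z=22 mm, side walls to z=34 mm. At value q the bay with the one dish spans x=-47 to 65 mm minus q in the box frame.
- lip_dish (a point): Back half of the dish tray's front lip (upright 10 mm board, 108 mm wide, z=14 to 58 mm). Origin: middle of its rear face, lower edge: x=-115 mm minus q in the box frame. Axes as the box. Behind it (+x) an empty finger pocket 62 mm long, 96 mm wide, 36 mm deep below the lip's top, then a 6 mm partition (top z=38 mm).
- face_dish (a point): Front half of the same lip. Origin: middle of its outer front face, lower edge: x=-125 mm minus q in the box frame, z=14 mm. Axes as the box.
- dish: shallow open turned dish, dark wood, 84 mm across at the rim, 24 mm tall, freshly varnished, loose in the bay of the dish tray. Origin: centre of its underside.
- spindle: small upright turned spindle, dark wood, 24 mm across, 70 mm tall, loose bystander.
- drops: small upright amber bottle, 24 mm across, 60 mm tall, loose bystander.
- waxjar: amber jar with steel lid, 70 mm across, 60 mm tall, loose bystander.
- sandblock: cork sanding block, 100 x 60 x 33 mm, loose bystander.
- bowl: wooden bowl, 130 mm across, 50 mm tall, loose bystander.
- brush: brush lying on the table, origin near its middle, loose bystander.

How it is judged (in metres and radians):
On the way, in this order (a step that is already met when the one before it is completed fails the run):
1. the tray of rings is pushed home (value of joint tray_rings below 0.006 m), for 0.2 s.
2. the tray of figures is drawn out to its stop (value of joint tray_figures above 0.107 m), for 0.2 s.
At the end, for the whole second after the job is handed in: Rings tray home (within 6 mm), figures tray out (over 107 of 115 mm), dish tray within 15 mm of its start; all five pieces upright (0.2 rad), undersides below z = 30 mm and still (20 mm/s); bystanders within 30 mm of their starts (value of joint tray_rings below 0.006 m and value of joint tray_figures above 0.107 m and distance of lip_dish from where it was at the start of the episode below 0.015 m and angle between each of figure0, figure1, ring0, ring1, dish's own z axis and vertical below 0.2 rad and z of each of figure0, figure1 in the frame of box_figures below 0.03 m and z of each of ring0, ring1 in the frame of box_rings below 0.03 m and z of dish in the frame of box_dish below 0.03 m and linear speed of each of figure0, figure1, ring0, ring1, dish below 0.02 m/s and distance of each of spindle, drops, waxjar, sandblock, bowl, brush from where it was at the start of the episode below 0.03 m); the robot touches nothing.
It fails at once if a freshly varnished piece (figure, ring or dish) is touched by the robot (contact force between any of the arm, the fingers and figure0 above 0.3 N or contact force between any of the arm, the fingers and figure1 above 0.3 N or contact force between any of the arm, the fingers and ring0 above 0.3 N or contact force between any of the arm, the fingers and ring1 above 0.3 N or contact force between any of the arm, the fingers and dish above 0.3 N).
It fails at once if a varnished piece is tipped over or lifted (angle between any of figure0, figure1, ring0, ring1, dish's own z axis and vertical above 0.5 rad or z of any of figure0, figure1 in the frame of box_figures above 0.04 m or z of any of ring0, ring1 in the frame of box_rings above 0.04 m or z of dish in the frame of box_dish above 0.04 m).
It fails at once if the tray with the dish is moved more than 15 mm (distance of lip_dish from where it was at the start of the episode above 0.015 m).
It fails at once if a bystander on the table is moved or lifted by more than 30 mm (distance of any of spindle, drops, waxjar, sandblock, bowl, brush from where it was at the start of the episode above 0.03 m).
It fails at once if a tray's lip is pinched (fingers press on its front and its back at once) ((contact force between the fingers and tray_figures_c5 above 1.5 N and contact force between the fingers and tray_figures_c6 above 1.5 N) or (contact force between the fingers and tray_rings_c5 above 1.5 N and contact force between the fingers and tray_rings_c6 above 1.5 N) or (contact force between the fingers and tray_dish_c5 above 1.5 N and contact force between the fingers and tray_dish_c6 above 1.5 N)).
It also fails if it takes over 48 s, if anything falls off the work surface, if the arm or the gripper's body presses on something with over 40 N, if the wrist force passes 120 N, or if a joint passes its speed limit or range.

## Working session

There is one attempt and no reset: what is moved stays moved. The work goes in short steps, Python scripts to look and compute and a shell command to move; the robot and the scene stay as the last step left them, time stands still between calls to the robot, and variables do not carry over. Pictures are saved under pics/ and viewed, at most 10 in all, crops included, and the job is handed in when it is done.

```bash
ls; mkdir -p pics
cat > h.py <<'E'
import numpy as np, cv2
from cell import manip, camrig, readout, sign_off
def snap(n):
    im,d=camrig.camera(n); cv2.imwrite(f'pics/{n}.png',cv2.cvtColor(im,cv2.COLOR_RGB2BGR)); np.save(f'pics/{n}.npy',d); return im,d
def pts(n,uv,d):
    i=camrig.camera_info(n); K=np.array(i['K'],float); D=np.array(i['dist'],float)
    uv=np.array(uv,float).reshape(-1,1,2); r=cv2.undistortPoints(uv,K,D).reshape(-1,2)
    c=np.c_[r,np.ones(len(r))]*np.asarray(d,float).reshape(-1,1)
    R=cv2.Rodrigues(np.array(i['rvec'],float))[0]; return (c-np.array(i['tvec'],float).ravel())@R
def plane(n,uv,z):
    a=pts(n,uv,np.ones(len(uv))*100.);b=pts(n,uv,np.ones(len(uv))*1000.)
    t=(z-a[:,2])/(b[:,2]-a[:,2]); return a+(b-a)*t[:,None]
def proj(n,P):
    i=camrig.camera_info(n); return cv2.projectPoints(np.array(P,float),np.array(i['rvec'],float),np.array(i['tvec'],float),np.array(i['K'],float),np.array(i['dist'],float))[0].reshape(-1,2)
E
python3 - <<'E'
from h import *
for n in('scene','top'): snap(n); i=camrig.camera_info(n); print(n,i)
s=readout.read_state(); print(s)
E
```

```text
cell.py
nudge.py
pics
scene {'K': array([[408.24595911,   0.        , 281.63900579],
       [  0.        , 408.24595911, 210.4923134 ],
       [  0.        ,   0.        ,   1.        ]]), 'dist': array([-0.02132501,  0.        ,  0.        ,  0.        ,  0.        ]), 'rvec': array([ 1.93841554,  1.54842411, -0.60627265]), 'tvec': array([-147.73694642, -379.14841006, 1479.67536462])}
top {'K': array([[476.3508012 ,   0.        , 279.56865107],
       [  0.        , 476.3508012 , 212.44866583],
       [  0.        ,   0.        ,   1.        ]]), 'dist': array([0.04074277, 0.        , 0.        , 0.        , 0.        ]), 'rvec': array([ 2.16434667, -2.14487189,  0.1617808 ]), 'tvec': array([  -4.24999299,  597.27802507, 1561.50378776])}
{'clock': 0.1, 'joints': array([-1.26861489e+00,  3.00403159e-01,  1.52150209e+00,  3.87649623e-06,
        1.32068395e+00, -6.65851860e-02]), 'qd': array([-0.00100205, -0.00012326, -0.00106188,  0.00062557, -0.00014507,
       -0.00053675]), 'effort': array([ 5.19941077e-04, -5.32648730e+01, -3.53286338e+01,  7.09338533e-02,
        2.34735967e-02, -7.32898320e-05]), 'eef_pos': array([ 198.19475372, -512.80795552,  204.95700981]), 'eef_rot': array([-3.14059857e+00, -7.00523517e-05,  3.68765625e-01]), 'wrist_force': array([ 1.11817316, -0.16796981,  0.33774476]), 'moment': array([ 0.02852893,  0.02310023, -0.00795119]), 'finger_force': 0.0, 'finger_gap': 93.94516957642769}
```

View pics/top.png

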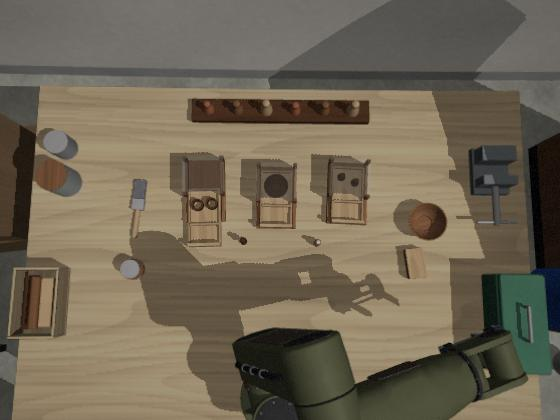

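View pics/scene.png

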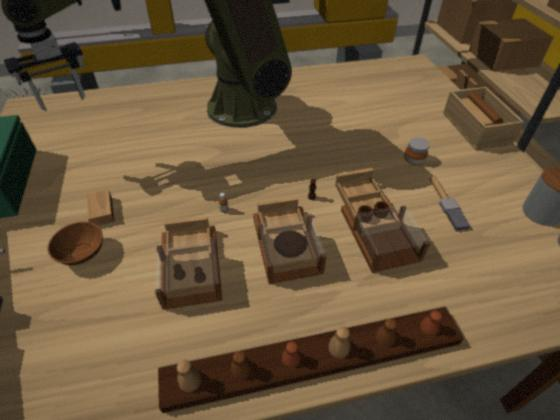

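The top view shows three boxes: rings tray, out, lip at about (205,244); dish in the middle, lip at (276,227); figures on the right, lip at (347,222). The spindle (243,240) and drops bottle (318,242) stand in front of the lips. The scene view agrees.

Run:
```python
import cv2
im=cv2.imread('pics/top.png')[148:258,172:382]
cv2.imwrite('pics/c1.png',cv2.resize(im,None,fx=3.8,fy=3.8,interpolation=cv2.INTER_CUBIC))
from h import *
d=np.load('pics/top.npy')
for u,v in [(243,240),(318,242),(205,243),(347,222),(205,235),(347,212),(205,170),(347,165),(260,260)]:
    print(u,v,pts('top',[(u,v)],[d[v,u]])[0].round(1))
```

```text
243 240 [500.9 120.3  72.1]
318 242 [ 497.6 -126.4   58.4]
205 243 [491.  245.7  59. ]
347 222 [ 565.5 -223.5   55.1]
205 235 [521.1 252.5  17.9]
347 212 [ 604.3 -229.5   18.5]
205 170 [733.9 251.4  69.6]
347 165 [ 756.  -223.2   70.6]
260 260 [439.   65.9   0.8]
```

View pics/c1.png

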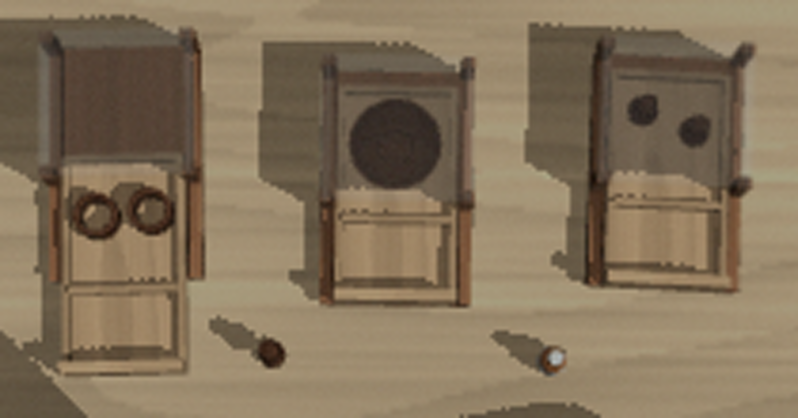

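The crop shows the rings lip at about x=58–188, y=368 (crop px), the figures lip at 607–740, y=280. The yaws are small and the bottle and spindle stand clear of both lips.

Run:
```python
from h import *
d=np.load('pics/top.npy')
v,u=np.mgrid[148:260,172:385]; uv=np.c_[u.ravel(),v.ravel()]
P=pts('top',uv,d[v,u].ravel())
for name,x0,x1,y0,y1 in [('rings',470,515,170,320),('dish',520,570,-60,90),('fig',540,590,-300,-150)]:
    m=(P[:,2]>46)&(P[:,2]<66)&(P[:,0]>x0)&(P[:,0]<x1)&(P[:,1]>y0)&(P[:,1]<y1)
    Q=P[m]; c,s,a=cv2.minAreaRect(Q[:,:2].astype(np.float32)); 
    vx,vy,cx,cy=cv2.fitLine(Q[:,:2].astype(np.float32),cv2.DIST_HUBER,0,.01,.01).ravel()
    print(name,len(Q),'zmed',np.median(Q[:,2]).round(1),'rect',np.round(c,1),np.round(s,1),'normal yaw',np.round(np.arctan(-vx/vy),4),Q.min(0).round(1),Q.max(0).round(1))
# cover regions for axis: centre of cover points z 66..82
for name,y0,y1 in [('rings',150,350),('dish',-80,120),('fig',-330,-130)]:
    m=(P[:,2]>62)&(P[:,2]<85)&(P[:,0]>600)&(P[:,1]>y0)&(P[:,1]<y1)
    Q=P[m]; c,s,a=cv2.minAreaRect(Q[:,:2].astype(np.float32)); print(name,len(Q),np.round(c,1),np.round(s,1),round(a,2))
i=camrig.camera_info('wrist'); print(i)
```

```text
rings 108 zmed 56.9 rect [487.5 251.4] [ 10.  108.3] normal yaw 0.0142 [481.  197.1  46.2] [494.2 305.3  65.5]
dish 106 zmed 56.4 rect [552.   14.6] [ 10.8 103. ] normal yaw 0.0045 [546.6 -36.9  46.1] [557.4  66.   63.7]
fig 116 zmed 56.6 rect [ 568.7 -223.8] [106.4  11.3] normal yaw -0.0531 [ 561.9 -276.8   47. ] [ 576.1 -170.7   64. ]
rings 1571 [718.6 260.3] [132.3 135.8] 2.37
dish 1575 [698.6  14.3] [131.6 134.2] 0.1
fig 1557 [ 714.6 -230.5] [136.7 131.8] 87.63
{'K': array([[356.90110088,   0.        , 279.91813464],
       [  0.        , 356.90110088, 210.91836861],
       [  0.        ,   0.        ,   1.        ]]), 'dist': array([-0.01087476,  0.        ,  0.        ,  0.        ,  0.        ]), 'mount': array([[ 1.30304114e-04, -9.67524706e-01, -2.52776435e-01,
         7.35391032e+01],
       [ 9.99999974e-01,  7.81846540e-05,  2.16232680e-04,
         1.33275250e-01],
       [-1.89447222e-04, -2.52776456e-01,  9.67524691e-01,
        -1.80061476e+02],
       [ 0.00000000e+00,  0.00000000e+00,  0.00000000e+00,
         1.00000000e+00]])}
```

Units first: shifts go in shares of 80 cm and turns go in shares of pi rad. So -194 mm is -0.2425, 155 mm is 0.1938, 0.33 rad is 0.105.

```bash
python3 nudge.py '{"ticks":[[0.0388,-0.0488,0,0,0,0.0382],[0.0775,-0.0975,0,0,0,0.0764],[0.1163,-0.1463,0,0,0,0.105],[0.155,-0.195,0,0,0,0.105],[0.1938,-0.2425,0,0,0,0.105]]}' 0
```

```text
clock: 0.6
eef_pos: [272.9, -274.2, 205.2]
eef_rot: [-3.141, 0.0, 0.038]
wrist_force: [0.7, 0.7, 0.4]
finger_gap: 57.4
finger_force: 0.0
```

In the tool's units: -230 mm is -0.2875, -184 mm is -0.23.

```bash
python3 nudge.py '{"ticks":[[0.0213,-0.0575,0,0,0,0],[0.0425,-0.115,0,0,0,0],[0.0638,-0.1725,0,0,0,0],[0.085,-0.23,0,0,0,0],[0.1063,-0.2875,0,0,0,0]]}'; python3 nudge.py '{"ticks":[[0.0213,-0.0575,0,0,0,0],[0.0425,-0.115,0,0,0,0],[0.0638,-0.1725,0,0,0,0],[0.085,-0.23,0,0,0,0],[0.1063,-0.2875,0,0,0,0]]}'
```

```text
clock: 1.1
eef_pos: [348.9, -41.1, 205.6]
eef_rot: [3.141, -0.001, 0.039]
wrist_force: [0.4, -0.7, -0.1]
finger_gap: 17.5
finger_force: 0.0
clock: 1.6
eef_pos: [425.0, 192.3, 205.3]
eef_rot: [3.141, 0.0, 0.039]
wrist_force: [0.9, -0.8, 0.5]
finger_gap: 0.4
finger_force: 0.0
```

In the tool's units: 150 mm is 0.1875, 110 mm is 0.1375.

```bash
python3 nudge.py '{"ticks":[[0.01,-0.035,0,0,0,0],[0.0188,-0.0713,0.0125,0,0,0],[0.0188,-0.0713,0.075,0,0,0],[0.0188,-0.0713,0.1375,0,0,0],[0.0188,-0.0713,0.1875,0,0,0]]}'; python3 nudge.py '{"ticks":[[0,0,0.025,0,0,0],[0,0,0.025,0,0,0]]}'; python3 -c "
from h import *
snap('scene');snap('top')"
```

```text
clock: 2.1
eef_pos: [436.7, 247.4, 52.8]
eef_rot: [3.141, 0.002, 0.039]
wrist_force: [0.5, 0.4, 0.3]
finger_gap: 0.2
finger_force: 0.0
clock: 2.3
eef_pos: [436.1, 246.8, 32.8]
eef_rot: [3.139, 0.005, 0.039]
wrist_force: [-0.2, -0.8, 1.4]
finger_gap: 0.4
finger_force: 0.0
```

View pics/scene.png

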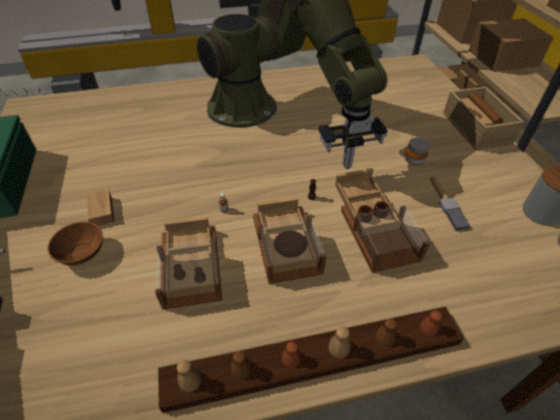

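The closed fingers stand in front of the rings lip, at (348,165) against the lip at (355,178), and the lip is undisturbed. Pushing slowly now.

In the tool's units: 36 mm is 0.045, 30 mm is 0.0375.

```bash
python3 nudge.py '{"ticks":[[0.01,0,0,0,0,0],[0.02,0,0,0,0,0],[0.03,0,0,0,0,0],[0.0375,0,0,0,0,0],[0.045,0,0,0,0,0]]}';for i in 1 ; do python3 nudge.py '{"ticks":[[0.0063,0,0,0,0,0],[0.0138,0,0,0,0,0],[0.0213,0,0,0,0,0],[0.0288,0,0,0,0,0],[0.0363,0,0,0,0,0]]}'; done
```

```text
clock: 2.9
eef_pos: [474.3, 249.0, 35.6]
eef_rot: [-3.142, 0.0, 0.039]
wrist_force: [-1.7, -0.5, 1.2]
finger_gap: 0.5
finger_force: 1.2
clock: 3.4
eef_pos: [503.1, 250.0, 35.4]
eef_rot: [3.141, 0.0, 0.039]
wrist_force: [-2.5, -1.5, 2.1]
finger_gap: 0.5
finger_force: 1.6
```

In the tool's units: 30 mm is 0.0375, 24 mm is 0.03.

```bash
python3 nudge.py '{"ticks":[[0.0075,0,0,0,0,0],[0.015,0,0,0,0,0],[0.0225,0,0,0,0,0],[0.03,0,0,0,0,0],[0.0375,0,0,0,0,0]]}'; python3 nudge.py '{"ticks":[[0.0063,0,0,0,0,0],[0.0125,0,0,0,0,0],[0.0188,0,0,0,0,0],[0.0238,0,0,0,0,0],[0.0275,0,0,0,0,0]]}'; python3 nudge.py '{"ticks":[[0.0025,0,0,0,0,0],[0.005,0,0,0,0,0]]}'
```

```text
clock: 3.9
eef_pos: [533.1, 251.2, 35.4]
eef_rot: [3.141, 0.0, 0.039]
wrist_force: [-3.8, -2.4, 1.4]
finger_gap: 0.7
finger_force: 1.6
clock: 4.4
eef_pos: [554.9, 252.1, 35.4]
eef_rot: [3.142, 0.0, 0.039]
wrist_force: [-1.8, -2.5, 0.5]
finger_gap: 0.3
finger_force: 1.4
clock: 4.6
eef_pos: [558.7, 252.3, 35.4]
eef_rot: [3.142, 0.0, 0.039]
wrist_force: [-2.1, -1.6, 1.2]
finger_gap: 0.5
finger_force: 1.4
```

In the tool's units: 4 mm is 0.005, 2 mm is 0.0025.

```bash
python3 nudge.py '{"ticks":[[0.0025,0,0,0,0,0],[0.005,0,0,0,0,0]]}'; python3 nudge.py '{"ticks":[[0.0025,0,0,0,0,0],[0.0038,0,0,0,0,0]]}'; python3 nudge.py '{"ticks":[[0.0025,0,0,0,0,0],[0.0025,0,0,0,0,0]]}'
```

```text
clock: 4.8
eef_pos: [562.7, 252.5, 35.4]
eef_rot: [3.142, 0.0, 0.039]
wrist_force: [-2.6, -2.2, 0.4]
finger_gap: 0.6
finger_force: 1.4
clock: 5.0
eef_pos: [564.0, 252.5, 35.3]
eef_rot: [3.141, 0.005, 0.039]
wrist_force: [-22.6, -4.8, 13.3]
finger_gap: 0.5
finger_force: 11.1
clock: 5.2
eef_pos: [564.0, 252.5, 35.3]
eef_rot: [3.14, 0.009, 0.039]
wrist_force: [-33.1, -6.8, 19.0]
finger_gap: 0.3
finger_force: 16.6
```

In the tool's units: -40 mm is -0.05, -30 mm is -0.0375.

```bash
python3 nudge.py '{"ticks":[[-0.0063,0,0,0,0,0],[-0.0188,0,0,0,0,0],[-0.0375,0,0,0,0,0],[-0.05,0,0,0,0,0],[-0.05,0,-0.0375,0,0,0]]}'; python3 nudge.py '{"ticks":[[0,0,-0.05,0,0,0],[0,0,-0.1,0,0,0],[0,0,-0.15,0,0,0.0159],[0,0.0375,-0.1625,0,0,0.0271],[0,0.0875,-0.1625,0,0,0.0271]]}'
python3 - <<'E'
from h import *
im,d=snap('top'); cv2.imwrite('pics/c2.png',cv2.resize(cv2.cvtColor(im,4)[148:258,172:382],None,fx=3.8,fy=3.8,interpolation=cv2.INTER_CUBIC))
E
```

```text
clock: 5.7
eef_pos: [524.9, 250.6, 62.7]
eef_rot: [3.14, 0.006, 0.039]
wrist_force: [0.0, -0.4, 0.1]
finger_gap: 0.5
finger_force: 0.0
clock: 6.2
eef_pos: [530.8, 181.7, 197.8]
eef_rot: [-3.14, -0.005, -0.045]
wrist_force: [0.8, 0.1, -0.4]
finger_gap: 0.5
finger_force: 0.0
```

View pics/c2.png

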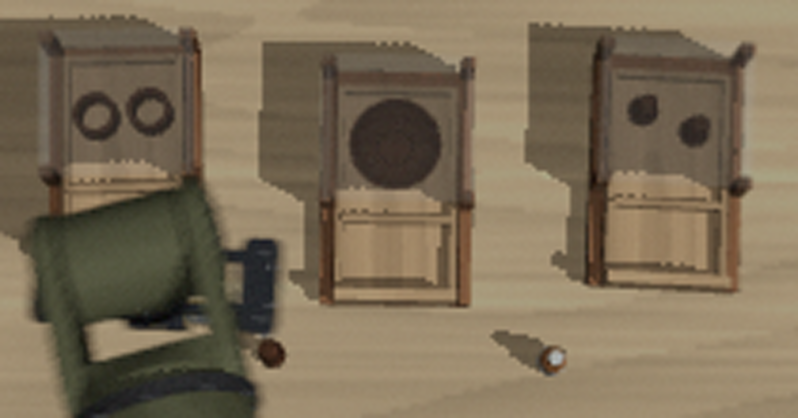

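Rings tray is home with both rings upright under the cover at (97,115) and (150,110); the dish and the bottle are unmoved. Next, moving over the figures pocket.

In the tool's units: 225 mm is 0.2813, 180 mm is 0.225.

```bash
python3 nudge.py '{"ticks":[[0.0113,0.0563,0,0,0,0],[0.0225,0.1125,0,0,0,0],[0.0338,0.1688,0,0,0,0],[0.045,0.225,0,0,0,0],[0.0563,0.2813,0,0,0,0]]}'; python3 nudge.py '{"ticks":[[0.0113,0.0563,0,0,0,0],[0.0225,0.1125,0,0,0,0],[0.0338,0.1688,0,0,0,0],[0.0475,0.2238,0,0,0,0],[0.0475,0.2238,0,0,0,0]]}'
python3 - <<'E'
from h import *
im,d=snap('wrist'); s=readout.read_state(); print(s['eef_pos'],s['eef_rot'])
E
```

```text
clock: 6.75
eef_pos: [564.9, -47.4, 195.7]
eef_rot: [-3.142, -0.001, -0.046]
wrist_force: [0.5, 0.7, 0.4]
finger_gap: 0.4
finger_force: 0.0
clock: 7.25
eef_pos: [594.4, -230.9, 194.7]
eef_rot: [3.141, -0.0, -0.051]
wrist_force: [0.3, 1.1, -0.6]
finger_gap: 0.4
finger_force: 0.0
[ 594.35591067 -228.33267465  194.75773793] [-3.14153270e+00  1.53168496e-04 -4.92886696e-02]
```

View pics/wrist.png

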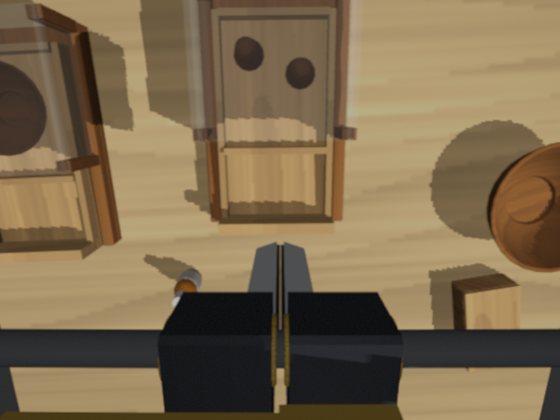

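The wrist view shows the figures lip with its rear top edge at about (218–333, 218), the pocket behind it up to the partition at v≈150, and the fingers centred in u.

Run:
```python
from h import *
from scipy.spatial.transform import Rotation as R
s=readout.read_state(); i=camrig.camera_info('wrist'); d=np.load('pics/wrist.npy')
M=np.array(i['mount']); Rt=R.from_euler('xyz',s['eef_rot']).as_matrix()
for z,uv in [(58,(276,216)),(58,(276,220)),(58,(276,224)),(58,(276,230)),(58,(219,224)),(58,(334,224)),(38,(276,149)),(22,(276,190))]:
    r=cv2.undistortPoints(np.array([[uv]],float),np.array(i['K']),np.array(i['dist'])).ravel()
    f=lambda t:Rt@(M[:3,:3]@(np.array([r[0],r[1],1])*t)+M[:3,3])+s['eef_pos']
    a,b=f(0),f(1); print(uv,f((z-a[2])/(b[2]-a[2])).round(1),f(d[uv[1],uv[0]]).round(1))
```

```text
(276, 216) [ 580.5 -224.1   58. ] [ 574.1 -223.5   34.7]
(276, 220) [ 576.7 -223.9   58. ] [ 574.  -223.7   48.7]
(276, 224) [ 572.8 -223.7   58. ] [ 573.2 -223.7   59.3]
(276, 230) [ 567.  -223.4   58. ] [ 567.3 -223.4   58.8]
(219, 224) [ 575.4 -171.    58. ] [ 575.8 -171.2   59.2]
(334, 224) [ 570.2 -277.4   58. ] [ 570.5 -277.2   59. ]
(276, 149) [ 639.8 -227.    38. ] [ 639.9 -227.    39. ]
(276, 190) [ 597.7 -224.6   22. ] [ 597.8 -224.6   22.4]
```

In the tool's units: 162 mm is 0.2025, 150 mm is 0.1875.

```bash
python3 nudge.py '{"ticks":[[0,-0.0038,0.05,0,0,0],[0,-0.0038,0.1063,0,0,0],[0,-0.0038,0.1563,0,0,0],[0,-0.0038,0.1875,0,0,0],[0,-0.0038,0.2025,0,0,0]]}'; python3 nudge.py '{"ticks":[[0,0,0,0,0,0],[-0.005,0,0,0,0,0],[-0.01,0,0,0,0,0],[-0.015,0,0,0,0,0],[-0.02,0,0,0,0,0]]}'
```

```text
clock: 7.8
eef_pos: [593.9, -221.6, 31.2]
eef_rot: [-3.14, 0.003, -0.045]
wrist_force: [0.6, 0.2, 0.1]
finger_gap: 0.3
finger_force: 0.0
clock: 8.3
eef_pos: [579.2, -222.7, 34.7]
eef_rot: [3.141, -0.003, -0.046]
wrist_force: [2.0, -0.3, 2.0]
finger_gap: 0.5
finger_force: 1.5
```

In the tool's units: -24 mm is -0.03, -19 mm is -0.0238.

```bash
for i in 1; do python3 nudge.py '{"ticks":[[-0.005,0,0,0,0,0],[-0.0113,0,0,0,0,0],[-0.0175,0,0,0,0,0],[-0.0238,0,0,0,0,0],[-0.03,0,0,0,0,0]]}'; python3 nudge.py '{"ticks":[[-0.0063,0,0,0,0,0],[-0.0125,0,0,0,0,0],[-0.0188,0,0,0,0,0],[-0.025,0,0,0,0,0],[-0.0313,0,0,0,0,0]]}'; python3 nudge.py '{"ticks":[[-0.0063,0,0,0,0,0],[-0.0125,0,0,0,0,0],[-0.0188,0,0,0,0,0],[-0.025,0,0,0,0,0],[-0.0313,0,0,0,0,0]]}'; done
```

```text
clock: 8.8
eef_pos: [554.4, -221.5, 33.5]
eef_rot: [3.141, -0.0, -0.046]
wrist_force: [3.3, -1.1, 1.9]
finger_gap: 0.3
finger_force: 1.5
clock: 9.3
eef_pos: [529.4, -220.3, 33.4]
eef_rot: [3.142, 0.0, -0.046]
wrist_force: [3.7, -2.5, 2.7]
finger_gap: 0.3
finger_force: 1.5
clock: 9.8
eef_pos: [504.4, -219.1, 33.4]
eef_rot: [3.142, 0.0, -0.046]
wrist_force: [3.8, -3.9, 0.7]
finger_gap: 0.3
finger_force: 1.5
```

In the tool's units: -22 mm is -0.0275, -19 mm is -0.0238.

```bash
python3 nudge.py '{"ticks":[[-0.0063,0,0,0,0,0],[-0.0125,0,0,0,0,0],[-0.0188,0,0,0,0,0],[-0.0238,0,0,0,0,0],[-0.0275,0,0,0,0,0]]}'; python3 nudge.py '{"ticks":[[-0.0038,0,0,0,0,0],[-0.0075,0,0,0,0,0],[-0.0113,0,0,0,0,0]]}';python3 nudge.py '{"ticks":[[-0.0025,0,0,0,0,0],[-0.005,0,0,0,0,0]]}'
```

```text
clock: 10.3
eef_pos: [482.5, -218.0, 33.4]
eef_rot: [-3.141, 0.0, -0.046]
wrist_force: [2.0, -2.7, -1.0]
finger_gap: 0.3
finger_force: 1.4
clock: 10.6
eef_pos: [474.3, -217.7, 33.5]
eef_rot: [3.141, -0.002, -0.046]
wrist_force: [28.3, -1.7, -16.3]
finger_gap: 0.8
finger_force: 14.4
clock: 10.8
eef_pos: [474.2, -217.8, 33.7]
eef_rot: [3.14, -0.011, -0.047]
wrist_force: [49.9, -1.3, -34.1]
finger_gap: 0.7
finger_force: 25.2
```

At the stop. Backing off, rising and checking.

In the tool's units: 26 mm is 0.0325, 22 mm is 0.0275.

```bash
python3 nudge.py '{"ticks":[[0.0063,0,0,0,0,0],[0.0163,0,0,0,0,0],[0.0275,0,0,0,0,0],[0.0325,0,0,0,0,0],[0.0325,0,-0.0125,0,0,0]]}'; python3 nudge.py '{"ticks":[[0,0,-0.05,0,0,0],[0,0,-0.1,0,0,0],[0,0,-0.15,0,0,0],[-0.05,0,-0.1875,0,0,0],[-0.1,0,-0.1875,0,0,0]]}'; python3 nudge.py '{"ticks":[[-0.05,0.025,0,0,0,0],[-0.1,0.05,0,0,0,0],[-0.1,0.05,0,0,0,0],[-0.1,0.05,0,0,0,0]]}'
python3 - <<'E'
from h import *
im,d=snap('top'); cv2.imwrite('pics/c3.png',cv2.resize(cv2.cvtColor(im,4)[148:258,172:382],None,fx=3.8,fy=3.8,interpolation=cv2.INTER_CUBIC))
v,u=np.mgrid[148:260,172:385]; P=pts('top',np.c_[u.ravel(),v.ravel()],d[v,u].ravel())
cov={'rings':(718.6,260.3),'dish':(698.6,14.3),'fig':(714.6,-230.5)}
for n,x0,x1,y0,y1 in [('rings',550,600,180,330),('dish',520,570,-60,90),('fig',430,490,-290,-150)]:
    Q=P[(P[:,2]>46)&(P[:,2]<66)&(P[:,0]>x0)&(P[:,0]<x1)&(P[:,1]>y0)&(P[:,1]<y1)]
    c,s,a=cv2.minAreaRect(Q[:,:2].astype(np.float32)); print(n,len(Q),np.round(c,1),np.round(s,1),'q~',np.hypot(*(np.array(c)-cov[n]))-140)
E
```

```text
clock: 11.3
eef_pos: [495.5, -218.3, 42.6]
eef_rot: [-3.14, 0.002, -0.046]
wrist_force: [-0.4, -0.8, 0.2]
finger_gap: 0.3
finger_force: 0.0
clock: 11.8
eef_pos: [416.0, -215.4, 197.5]
eef_rot: [3.139, -0.005, -0.045]
wrist_force: [0.3, -0.8, -0.7]
finger_gap: 0.6
finger_force: 0.0
clock: 12.2
eef_pos: [333.9, -251.6, 194.3]
eef_rot: [3.141, -0.001, -0.048]
wrist_force: [-0.2, -0.0, -0.4]
finger_gap: 0.4
finger_force: 0.0
rings 113 [578.3 255. ] [ 11.  106.3] q~ 0.3815630878684999
dish 106 [552.3  14.4] [ 10.8 103.4] q~ 6.335974987193566
fig 100 [ 460.6 -219.4] [105.6  10.2] q~ 114.2860332810182
```

View pics/c3.png

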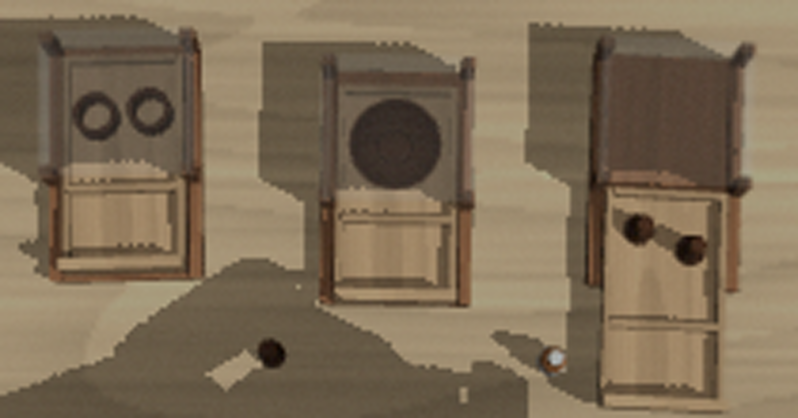

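Rings tray home (q≈0 mm), figures tray out (q≈114 mm) with both figures upright at (640,230) and (690,250), and the dish, spindle and bottle in place.

```bash
python3 -c "
from cell import manip, camrig, readout, sign_off
print(sign_off())"
```

```text
the job is handed in; nothing more can be done
None
```

The job is handed in: the rings tray is fully home (about 0 mm out), the figures tray is drawn to its stop (about 114 mm out) with its figures upright, and in the last top view the dish tray, spindle and bottle had not moved; I did not re-check the other bystanders closely, and no verdict was shown.

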